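# Stack the phone cells by size and cover them

## Robot

A 6-joint arm with a two-finger parallel gripper is mounted at the origin on the work surface. World frame = base frame: x ahead of the robot, y to its left, z up, the work surface at z = 0. Lengths are in m, angles in rad, forces in N, time in s.
With the tool pointing down it reaches from about 0.325 to 0.9 m from the base axis. Payload 6.1 kg.
Tool frame: the origin (TCP) lies at the centre of the arm's flange, where the gripper is bolted on; the fingertips stand 173 mm ahead of it and the grasp point (between the pads) lies 155 mm ahead of it; z points along the fingers, x is the direction in which the jaws open and shut, and the axes are right-handed (so a half turn about z gives the same grasp; the last joint's range is limited). The gripper opens to 85 mm and grips with 20 to 120 N. Pads are 22 mm wide; open, the fingers measure 114 mm over their backs; the gripper's body (76 mm by 85 mm) begins 54 mm behind the grasp point. The pads swing forward as they close: fully open they stand 13 mm farther back than shut.
Start: joints at [-1.463, 0.22, 1.526, -0, 1.395, -0.126], TCP at [0.145, -0.608, 0.405] pointing down, gripper open.
Joint ranges: [-2.98, 2.98], [-0.91, 2.08], [0.09, 2.57], [-1.24, 4.39], [0.2, 2.65], [-2.68, 2.68]. Speed limits (rad/s): [2.57, 2.57, 3.01, 3.14, 3.14, 3.14].

## Interface

Orientations are given as a unit quaternion [x, y, z, w].
In Python, from workcell import arm gives the robot as it stands. Calls block until the motion is done:
- arm.move_to(position, orientation): joint-space move of the TCP to a pose.
- arm.line_to(position, max_speed=0.15, rotation=None, contact_N=None): straight line of the TCP; rotation=None keeps the orientation; max_speed is the mean speed in m/s. With contact_N (N) it stops when the force on the tool has changed by that much, and returns True; else False.
- arm.set_joints(angles): joint-space move.
- arm.grip(opening, strength=None): finger opening in m; strength is the grip in N (None keeps the last); returns when the fingers have stopped.
- arm.pause(seconds).
- arm.inverse_kinematics(position, orientation): joint angles nearest the present ones, or None.
- arm.read_camera(name): name is "scene" or "top" or "wrist"; returns a dict with "pixels" (480x640x3 uint8, blue, green, red), "vertical_fov" (degrees; the focal length in pixels is half the picture's height over the tangent of half this angle, whatever the lens; pixels are square), "cx", "cy" (the principal point, pixels), "T" (4x4, takes a point from camera to world coordinates); the wrist camera has in their place "mount" (4x4, takes a point from camera to tool coordinates, whose origin is the TCP and whose axes are the tool frame's). Camera axes: x right, y up, looking along -z (the intrinsics and any distortion apply to the point x, -y, -z); pixel columns grow to the right and rows downward; lengths in m; the calibration is good to about 2 mm. A picture is of the moment at which its call begins: read the wrist's pose just before it. There is no depth.
A pose or a line that the arm cannot do raises arm.PlanningError and nothing moves.
- arm.close_job(): hands the job in, once; it reports no verdict.
Readings, each from a call of its own:
- arm.get_time_s(): time.
- arm.get_qpos(): joint angles.
- arm.get_qvel(): joint speeds.
- arm.get_joint_torque(): joint torques, N m.
- arm.get_eef_pos(): TCP position.
- arm.get_tool_rot(): TCP orientation.
- arm.get_force(): force on the tool from outside, world axes, zero at the start.
- arm.get_torque(): the same for the moment, N m.
- arm.get_gripper_width(): finger opening in m.
Only numpy, scipy, OpenCV 4.12 (cv2) and the standard library are available. Lean on these libraries where they do the work, as an engineer would, in place of code of your own. Each camera call takes 0.05 s, during which the arm holds its last target.

## Task

Build one neat stack of the four silver phone cells in the middle of the blue tray, one at a time from the largest at the bottom to the smallest on top, each lying flat and centred on the one below with its long side along the tray's long side. Then put the white cover over the stack, its long side along the tray's too, so that it stands flat on the tray floor with the whole stack inside. Leave the hand lens, the black gauge and the T-key where they lie.

Things in the scene. Friction and masses are not known exactly. Their poses are not given: they have to be found in the camera images.
- cell_a_mid (a point): Centre of the largest phone cell: a flat silver slab 84 long (its x) x 56 wide (its y) x 9 thick (z), lying flat, with a black terminal strip at its +x end. This point is half-way up, 4.5 above its underside. Loose; all four cells have the same shape and thickness and differ only in length and width.
- cell_b_mid (a point): Centre of the second largest phone cell: a flat silver slab 72 long (its x) x 48 wide (its y) x 9 thick (z), lying flat, with a black terminal strip at its +x end. This point is half-way up, 4.5 above its underside. Loose; all four cells have the same shape and thickness and differ only in length and width.
- cell_c_mid (a point): Centre of the second smallest phone cell: a flat silver slab 60 long (its x) x 40 wide (its y) x 9 thick (z), lying flat, with a black terminal strip at its +x end. This point is half-way up, 4.5 above its underside. Loose; all four cells have the same shape and thickness and differ only in length and width.
- cell_d_mid (a point): Centre of the smallest phone cell: a flat silver slab 48 long (its x) x 32 wide (its y) x 9 thick (z), lying flat, with a black terminal strip at its +x end. This point is half-way up, 4.5 above its underside. Loose; all four cells have the same shape and thickness and differ only in length and width.
- tray_floor (a point): Centre of the inner floor (upper face) of the blue plastic sorting tray, x along its long side, y along its short side, z up. Fixed to the desk. Outside 190 (x) x 150 (y), walls 4 thick, inside 182 x 142; the floor's upper face is 4 above the desk, the rim 15 above the desk.
- cover_grip (a point): Centre of the black bar grip on the loose white plastic cover, a box open underneath: 112 long (x) x 84 wide (y) x 45 high outside, walls 3, inside 106 x 78 x 42 high. The grip bar stands on top, 50 long (x) x 18 wide (y) x 26 high; this point is half-way up the bar, 13 above the cover's top and 58 above the cover's lower edge. z up.
- lens_mid (a point): Bystander: centre of the round head of a chrome hand lens lying flat (head 76 across, 10 thick, this point 5 above the desk; handle 12 thick to +y, its end 124 from this point).
- gauge_mid (a point): Bystander: centre of a matte black pocket gauge, 110 (x) x 62 (y) x 28 high with a dial knob to 40 high; this point is 14 above its underside.
- tkey_mid (a point): Bystander: middle of a small brass T-key lying flat, 63 long (y) with a 50 crossbar (x) at its +y end, 12 thick; this point is 6 above the desk.
Things that resemble listed ones, but are neither listed nor needed, are in the scene too. Leave any purple look-alike of the part that bears tray_floor alone.

How it is judged:
On the way, in this order (a step that is already met when the one before it is completed fails the run):
1. the largest cell lies released in the middle of the tray (horizontal distance between cell_a_mid and tray_floor below 0.015 m and z of cell_a_mid in the frame of tray_floor between 0.001 and 0.008 m and angle between the x axis of cell_a_mid and the x axis of tray_floor, either way round below 0.26 rad and angle between the z axis of cell_a_mid and the z axis of tray_floor, either way round below 0.1 rad and linear speed of cell_a below 0.02 m/s and angular speed of cell_a below 0.2 rad/s and contact force between cell_a and the fingers below 0.1 N), for 0.2 s.
2. the second largest cell lies released on top of the stack, the cells below still in place (horizontal distance between cell_a_mid and tray_floor below 0.015 m and z of cell_a_mid in the frame of tray_floor between 0.001 and 0.008 m and angle between the x axis of each of cell_a_mid, cell_b_mid and the x axis of tray_floor, either way round below 0.26 rad and angle between the z axis of each of cell_a_mid, cell_b_mid and the z axis of tray_floor, either way round below 0.1 rad and horizontal distance between cell_b_mid and cell_a_mid below 0.01 m and z of cell_b_mid in the frame of tray_floor between 0.01 and 0.017 m and linear speed of cell_b below 0.02 m/s and angular speed of cell_b below 0.2 rad/s and contact force between cell_b and the fingers below 0.1 N), for 0.2 s.
3. the second smallest cell lies released on top of the stack, the cells below still in place (horizontal distance between cell_a_mid and tray_floor below 0.015 m and z of cell_a_mid in the frame of tray_floor between 0.001 and 0.008 m and angle between the x axis of each of cell_a_mid, cell_b_mid, cell_c_mid and the x axis of tray_floor, either way round below 0.26 rad and angle between the z axis of each of cell_a_mid, cell_b_mid, cell_c_mid and the z axis of tray_floor, either way round below 0.1 rad and horizontal distance between cell_b_mid and cell_a_mid below 0.01 m and z of cell_b_mid in the frame of tray_floor between 0.01 and 0.017 m and horizontal distance between cell_c_mid and cell_b_mid below 0.01 m and z of cell_c_mid in the frame of tray_floor between 0.019 and 0.026 m and linear speed of cell_c below 0.02 m/s and angular speed of cell_c below 0.2 rad/s and contact force between cell_c and the fingers below 0.1 N), for 0.2 s.
4. the smallest cell lies released on top of the stack, the cells below still in place (horizontal distance between cell_a_mid and tray_floor below 0.015 m and z of cell_a_mid in the frame of tray_floor between 0.001 and 0.008 m and angle between the x axis of each of cell_a_mid, cell_b_mid, cell_c_mid, cell_d_mid and the x axis of tray_floor, either way round below 0.26 rad and angle between the z axis of each of cell_a_mid, cell_b_mid, cell_c_mid, cell_d_mid and the z axis of tray_floor, either way round below 0.1 rad and horizontal distance between cell_b_mid and cell_a_mid below 0.01 m and z of cell_b_mid in the frame of tray_floor between 0.01 and 0.017 m and horizontal distance between cell_c_mid and cell_b_mid below 0.01 m and z of cell_c_mid in the frame of tray_floor between 0.019 and 0.026 m and horizontal distance between cell_d_mid and cell_c_mid below 0.01 m and z of cell_d_mid in the frame of tray_floor between 0.028 and 0.035 m and linear speed of cell_d below 0.02 m/s and angular speed of cell_d below 0.2 rad/s and contact force between cell_d and the fingers below 0.1 N), for 0.2 s.
5. the cover stands released on the tray floor over the whole stack (horizontal distance between cell_a_mid and tray_floor below 0.015 m and z of cell_a_mid in the frame of tray_floor between 0.001 and 0.008 m and angle between the x axis of each of cell_a_mid, cell_b_mid, cell_c_mid, cell_d_mid and the x axis of tray_floor, either way round below 0.26 rad and angle between the z axis of each of cell_a_mid, cell_b_mid, cell_c_mid, cell_d_mid and the z axis of tray_floor, either way round below 0.1 rad and horizontal distance between cell_b_mid and cell_a_mid below 0.01 m and z of cell_b_mid in the frame of tray_floor between 0.01 and 0.017 m and horizontal distance between cell_c_mid and cell_b_mid below 0.01 m and z of cell_c_mid in the frame of tray_floor between 0.019 and 0.026 m and horizontal distance between cell_d_mid and cell_c_mid below 0.01 m and z of cell_d_mid in the frame of tray_floor between 0.028 and 0.035 m and z of cover_grip in the frame of tray_floor between 0.055 and 0.061 m and angle between cover_grip's own z axis and vertical below 0.08 rad and horizontal distance between cover_grip and cell_a_mid below 0.025 m and angle between the x axis of cover_grip and the x axis of tray_floor, either way round below 0.35 rad and linear speed of cover below 0.02 m/s and angular speed of cover below 0.2 rad/s and contact force between cover and the fingers below 0.1 N), for 0.2 s.
At the end, for the whole second after the job is handed in: Largest cell flat on tray floor within 15 mm of its centre; the others on it in falling size, each within 10 mm of the one below; all within 0.26 rad of the tray's long side. Cover level on the tray floor over them (grip 58+-3 mm above it, within 0.35 rad). All released and at rest (all of step 5 and linear speed of each of cell_a, cell_b, cell_c, cell_d below 0.02 m/s and angular speed of each of cell_a, cell_b, cell_c, cell_d below 0.2 rad/s and contact force between each of cell_a, cell_b, cell_c, cell_d and the fingers below 0.1 N); the robot touches nothing.
It fails at once if the hand lens is moved by more than 20 mm (distance of lens_mid from where it was at the start of the episode above 0.02 m).
It fails at once if the black gauge is moved by more than 20 mm (distance of gauge_mid from where it was at the start of the episode above 0.02 m).
It fails at once if the T-key is moved by more than 20 mm (distance of tkey_mid from where it was at the start of the episode above 0.02 m).
It also fails if it takes over 122 s, if anything falls off the work surface, if the arm or the gripper's body presses on something with over 40 N, if the wrist force passes 120 N, or if a joint passes its speed limit or range.

## Working session

There is one attempt and no reset: what is moved stays moved. The work goes in short steps, each a Python script; the robot and the scene stay as the last script left them, time stands still between calls to the robot, and variables do not carry over. Pictures are saved under pics/ and viewed, and the job is handed in when it is done.

```bash
ls; mkdir -p pics; python3 - <<'E'
from workcell import arm
import cv2
for n in ("scene","top","wrist"):
    c=arm.read_camera(n); cv2.imwrite(f"pics/{n}0.png",c["pixels"])
    print(n,{k:v for k,v in c.items() if k!="pixels"})
print(arm.get_time_s(),arm.get_eef_pos(),arm.get_tool_rot(),arm.get_gripper_width())
E
```

```text
pics
scene {'vertical_fov': 57.90428671368857, 'cx': 323.9069483404422, 'cy': 240.5903288892338, 'T': array([[ 0.51233648, -0.55351724,  0.6566049 ,  1.05933434],
       [ 0.85867453,  0.31792443, -0.40199765, -0.38116066],
       [ 0.01376188,  0.76976796,  0.63817544,  0.62503373],
       [ 0.        ,  0.        ,  0.        ,  1.        ]])}
top {'vertical_fov': 47.00507372010851, 'cx': 313.46681961442306, 'cy': 232.0580528110456, 'T': array([[ 0.02929429,  0.98127863, -0.19035256,  0.25376538],
       [-0.99929085,  0.03325712,  0.01765662,  0.01890121],
       [ 0.02365664,  0.18970033,  0.981557  ,  1.16667393],
       [ 0.        ,  0.        ,  0.        ,  1.        ]])}
wrist {'vertical_fov': 71.9363708993811, 'cx': 314.6691447771538, 'cy': 240.93656119380086, 'mount': array([[ 9.99998189e-01,  5.85855628e-04, -1.81071857e-03,
        -3.43849397e-04],
       [-2.08567077e-05, -9.48008392e-01, -3.18245327e-01,
        -8.21936286e-02],
       [-1.90302221e-03,  3.18244788e-01, -9.48006663e-01,
         3.08394053e-02],
       [ 0.00000000e+00,  0.00000000e+00,  0.00000000e+00,
         1.00000000e+00]])}
0.15 [ 0.14473873 -0.60779661  0.40383834] [ 7.84730444e-01 -6.19836711e-01 -5.32400877e-04 -5.47326110e-04] 0.08527370713229042
```

View pics/top0.png

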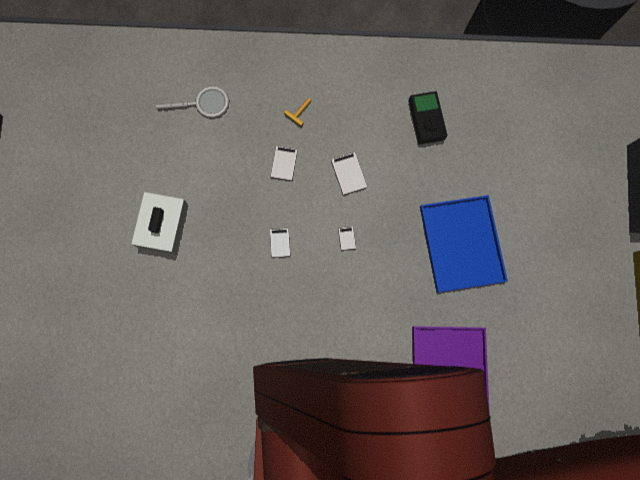

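View pics/scene0.png

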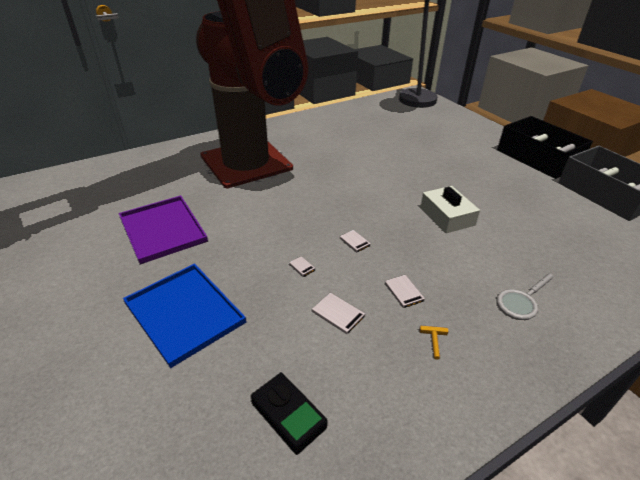

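The top view shows the four silver cells at about (349,173), (285,163), (280,243) and (347,238). The cover is at (158,222), the blue tray at (463,245), and the purple look-alike at (450,360), which I'll leave alone. The lens is at (212,102), the T-key at (298,112) and the gauge at (428,118).

```bash
python3 - <<'E'
import cv2,numpy as np
im=cv2.imread("pics/top0.png")
def crop(x0,y0,x1,y1,s,n): cv2.imwrite(n,cv2.resize(im[y0:y1,x0:x1],None,fx=s,fy=s,interpolation=cv2.INTER_CUBIC))
crop(262,140,382,265,4.8,"pics/c_cells.png")
crop(410,185,520,305,5,"pics/c_tray.png")
crop(125,180,195,265,7,"pics/c_cover.png")
E
```

```text
(no output)
```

View pics/c_cells.png

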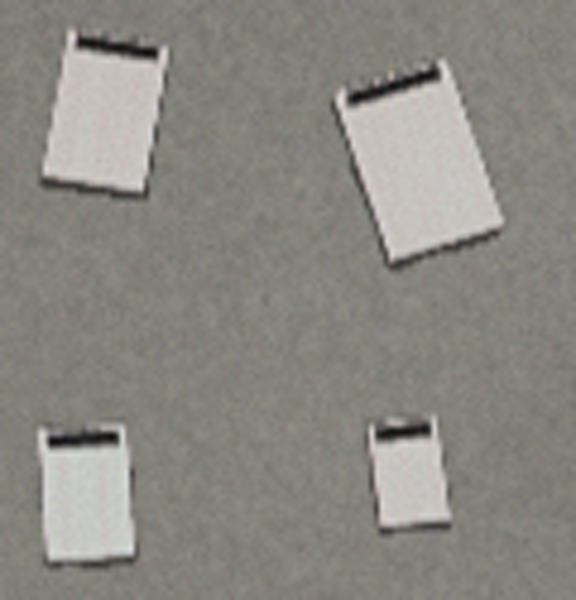

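View pics/c_tray.png

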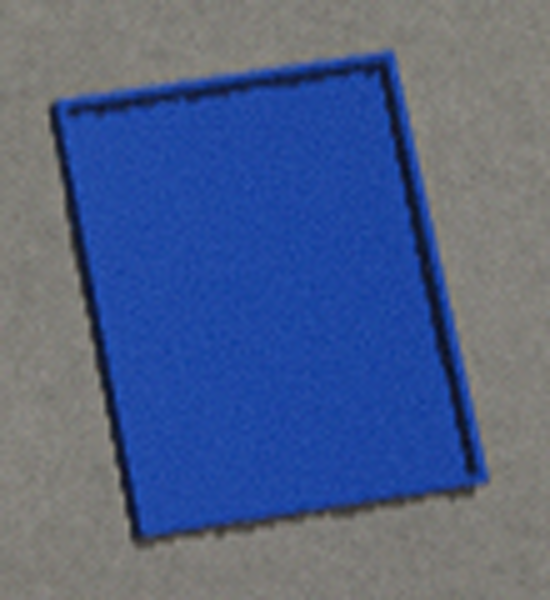

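View pics/c_cover.png

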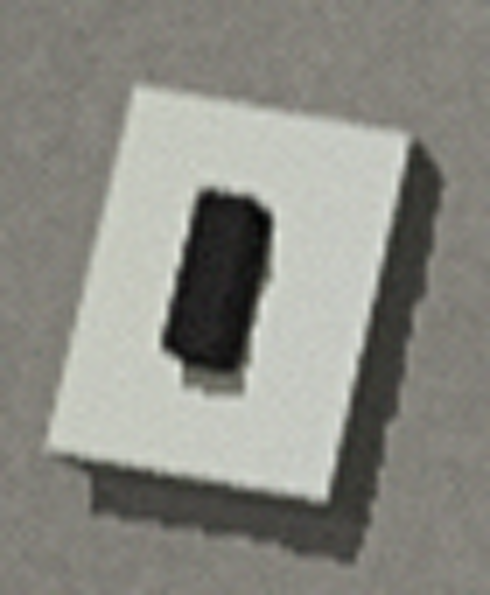

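```bash
cat > h.py <<'E'
import numpy as np, cv2, json
def ray(c,uv):
    f=240/np.tan(np.radians(c["vertical_fov"])/2)
    return np.array([(uv[0]-c["cx"])/f,-(uv[1]-c["cy"])/f,-1.0])
def toworld(c,uv,z,T=None):
    T=c["T"] if T is None else T
    d=T[:3,:3]@ray(c,uv); o=T[:3,3]
    return o+d*(z-o[2])/d[2]
def proj(c,p,T=None):
    T=c["T"] if T is None else T
    q=T[:3,:3].T@(np.asarray(p)-T[:3,3]); f=240/np.tan(np.radians(c["vertical_fov"])/2)
    return np.array([c["cx"]+f*q[0]/-q[2], c["cy"]-f*q[1]/-q[2]])
def quad(P):
    """centre, lengths, long-axis angle of 4 corners in order"""
    P=np.array(P)[:,:2]; e=[P[(i+1)%4]-P[i] for i in range(4)]
    l=[np.linalg.norm(x) for x in e]
    a=(e[0]-e[2])/2; b=(e[1]-e[3])/2
    if np.linalg.norm(b)>np.linalg.norm(a): a,b=b,a
    ang=np.arctan2(a[1],a[0]); ang2=np.arctan2(b[1],b[0])
    w=lambda t:(t+np.pi/2)%np.pi-np.pi/2
    return P.mean(0),np.round(l,4),w(ang),w(ang2+np.pi/2)
E
python3 - <<'E'
from h import *
from workcell import arm
c=arm.read_camera("top")
def f(name,off,s,pts,z):
    Q=[toworld(c,((x+.5)/s-.5+off[0],(y+.5)/s-.5+off[1]),z) for x,y in pts]
    print(name,*[np.round(v,4) for v in quad(Q)])
o=(262,140)
f("a",o,4.8,[(335,97),(444,62),(503,226),(391,265)],.009)
f("b",o,4.8,[(69,33),(167,48),(145,190),(43,180)],.009)
f("c",o,4.8,[(40,428),(123,426),(134,556),(46,561)],.009)
f("d",o,4.8,[(370,422),(434,417),(449,522),(380,528)],.009)
f("tray",(410,185),5,[(55,103),(392,52),(486,480),(138,538)],.015)
f("cover",(125,180),7,[(137,87),(410,135),(328,502),(47,452)],.045)
E
```

```text
a [ 0.6115 -0.0751] [0.053  0.0819 0.0543 0.0829] 0.3412 0.3688
b [0.6298 0.0677] [0.0454 0.0682 0.0464 0.0709] -0.1181 -0.0931
c [0.4539 0.0697] [0.0369 0.0587 0.0388 0.0598] 0.1045 0.0748
d [ 0.4679 -0.0732] [0.0288 0.0479 0.0308 0.0481] 0.1343 0.1172
tray [ 0.4651 -0.3215] [0.1498 0.1882 0.1506 0.1892] 0.1801 0.1908
cover [0.4829 0.3212] [0.0827 0.1122 0.0836 0.1121] -0.1439 -0.1441
```

The measured sizes match the given ones to within 1–3 mm, so the cell assignment is clear and the blue tray is the target. I'll hover over the largest cell and check its position with the wrist camera.

```bash
cat >> h.py <<'E'
from scipy.spatial.transform import Rotation as Rt
def quat(phi):
    c,s=np.cos(phi),np.sin(phi)
    return Rt.from_matrix(np.array([[c,s,0],[s,-c,0],[0,0,-1.]])).as_quat()
def jaw(theta): return theta-np.pi/2
def wristT(arm):
    T=np.eye(4); T[:3,3]=arm.get_eef_pos(); T[:3,:3]=Rt.from_quat(arm.get_tool_rot()).as_matrix()
    return T
def wshot(arm,name):
    T=wristT(arm); c=arm.read_camera("wrist"); c["T"]=T@c["mount"]
    cv2.imwrite(name,c["pixels"]); np.save(name[:-4]+".npy",np.array([c["vertical_fov"],c["cx"],c["cy"],*c["T"].ravel()]))
    return c
def wload(name):
    a=np.load(name[:-4]+".npy"); return dict(vertical_fov=a[0],cx=a[1],cy=a[2],T=a[3:].reshape(4,4),pixels=cv2.imread(name))
def up(im,x0,y0,x1,y1,s,n): cv2.imwrite(n,cv2.resize(im[y0:y1,x0:x1],None,fx=s,fy=s,interpolation=cv2.INTER_CUBIC))
E
python3 - <<'E'
from h import *
from workcell import arm
t=.355
arm.move_to([0.6125,-0.0755,0.36],quat(jaw(t)))
print(arm.get_time_s(),arm.get_qpos(),arm.get_eef_pos())
wshot(arm,"pics/w_a.png")
E
```

```text
2.7167 [-2.51859842e-01  2.35590728e-01  1.59389582e+00 -2.72303484e-04
  1.31194187e+00  9.65262014e-01] [ 0.61243543 -0.07647737  0.36006415]
```

View pics/w_a.png

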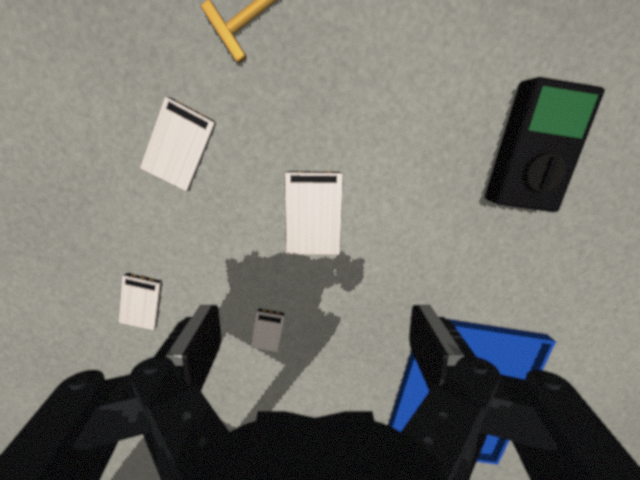

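```bash
python3 - <<'E'
from h import *
im=cv2.imread("pics/w_a.png")
up(im,260,155,370,270,5,"pics/w_a1.png")
up(im,105,85,305,345,2.3,"pics/w_a2.png")
E
```

```text
(no output)
```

View pics/w_a1.png

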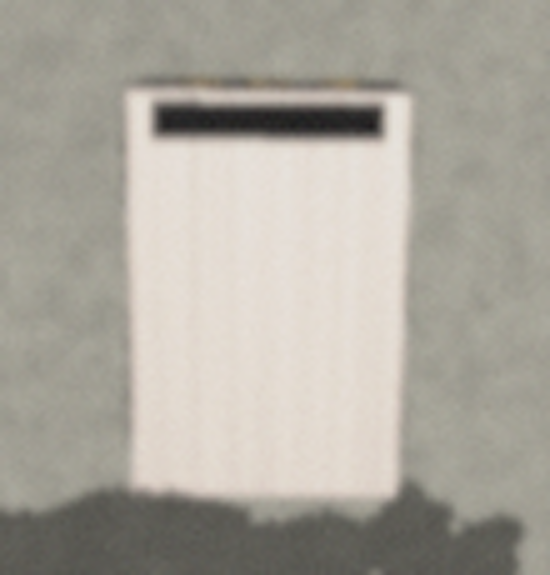

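View pics/w_a2.png

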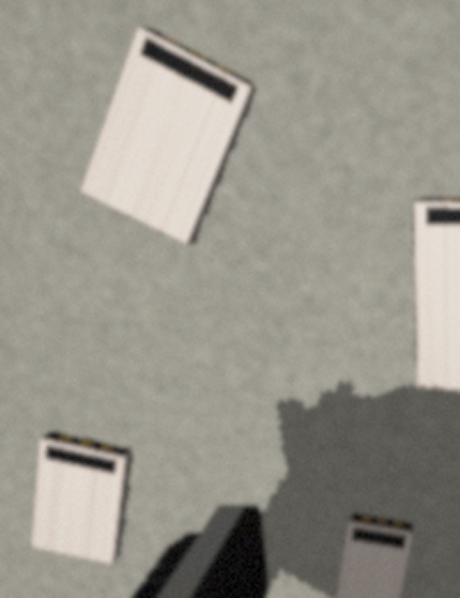

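```bash
python3 - <<'E'
from h import *
c=wload("pics/w_a.png")
def f(name,off,s,pts,z):
    Q=[toworld(c,((x+.5)/s-.5+off[0],(y+.5)/s-.5+off[1]),z) for x,y in pts]
    print(name,*[np.round(v,4) for v in quad(Q)])
f("a",(260,155),5,[(128,90),(411,92),(400,495),(133,492)],.009)
f("b",(105,85),2.3,[(140,28),(252,90),(190,243),(82,190)],.009)
f("c",(105,85),2.3,[(46,438),(127,455),(114,563),(33,547)],.009)
E
```

```text
a [ 0.6142 -0.0747] [0.0541 0.0823 0.0552 0.082 ] 0.3451 0.3437
b [0.632  0.0671] [0.047  0.0688 0.0473 0.0697] -0.1329 -0.1392
c [0.4559 0.0686] [0.0369 0.0599 0.0388 0.06  ] 0.0855 0.1184
```

Both cameras agree to within about 2 mm. I'll pick up cell a with a light touch-down to find the fingertip height.

```bash
cat >> h.py <<'E'
def pick(arm,x,y,theta,pre,w,strength=40,lift=.003,zs=.2,above=.35,floor=0.):
    q=quat(jaw(theta))
    arm.move_to([x,y,zs+.02+floor],q)
    arm.grip(pre)
    hit=arm.line_to([x,y,.155+floor],max_speed=.04,contact_N=3)
    z=arm.get_eef_pos()[2]
    print("touch",hit,"z",round(z,4),"t",arm.get_time_s())
    arm.line_to([x,y,z+lift],max_speed=.05)
    arm.grip(w,strength)
    p=arm.get_eef_pos()
    print("grip width",arm.get_gripper_width(),"pos",np.round(p,4),"F",np.round(arm.get_force(),2),arm.get_time_s())
    return z
E
python3 - <<'E'
from h import *
from workcell import arm
pick(arm,.613,-.075,.346,.066,.045,strength=40,lift=.0035)
arm.pause(.1)
wshot(arm,"pics/g_a.png")
E
```

```text
touch True z 0.1669 t 4.9167
grip width 0.05486947526304979 pos [ 0.6132 -0.075   0.1706] F [-0.62  0.25  2.95] 5.4167
```

View pics/g_a.png

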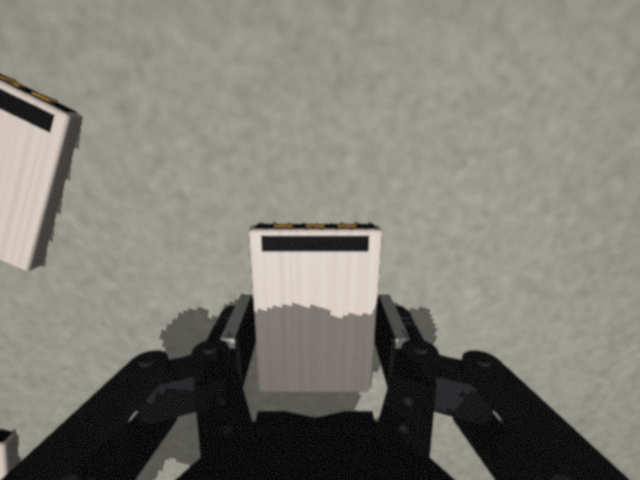

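```bash
python3 - <<'E'
from h import *
from workcell import arm
c=wload("pics/g_a.png")
Q=[toworld(c,p,.009) for p in [(250,230),(380,229),(372,390),(259,391)]]
print(quad(Q))
arm.line_to([.613,-.075,.26],max_speed=.2)
print(arm.get_gripper_width(),arm.get_force(),arm.get_time_s())
tx,ty,th=.466,-.3215,.185
arm.move_to([tx,ty,.26],quat(jaw(th)))
print(arm.get_eef_pos(),arm.get_time_s(),arm.get_force())
wshot(arm,"pics/t_a.png")
t=arm.read_camera("top"); cv2.imwrite("pics/top1.png",t["pixels"])
E
```

```text
(array([ 0.6147499 , -0.07447523]), array([0.0536, 0.0826, 0.0556, 0.0827]), np.float64(0.34922121403304107), np.float64(0.3551483028564655))
0.05425495364853119 [-0.12581738  0.32141276 -1.73142388] 6.1667
[ 0.46640645 -0.32074731  0.2594406 ] 7.275 [ 0.51308563  0.38248878 -1.95692631]
```

View pics/t_a.png

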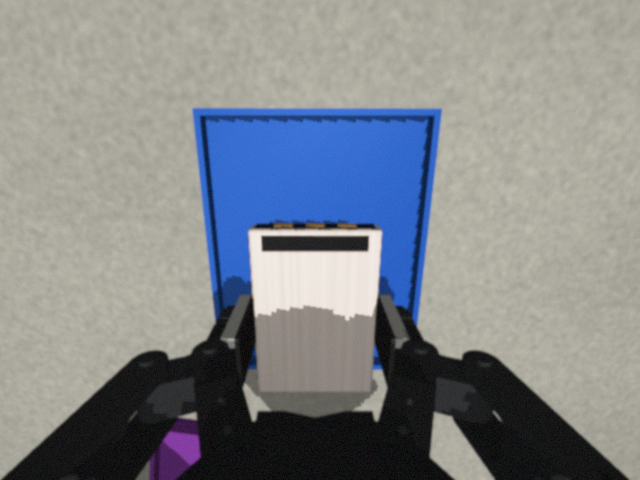

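```bash
python3 - <<'E'
from h import *
c=wload("pics/t_a.png")
A=toworld(c,(193,109),.015);B=toworld(c,(441,109),.015)
d=(B-A)[:2];L=np.linalg.norm(d);n=np.array([d[1],-d[0]])/L
if n[0]>0:n=-n
print(A,B,L,"theta",np.arctan2(-n[1],-n[0]),"centre",(A+B)[:2]/2+n*.095)
E
```

```text
[ 0.54533796 -0.23134977  0.015     ] [ 0.57285373 -0.37778873  0.015     ] 0.1490016285527884 theta 0.18573361752478953 centre [ 0.46572974 -0.32211267]
```

```bash
cat >> h.py <<'E'
TX,TY,TH=.4655,-.322,.185
def place(arm,x,y,theta,zexp,openw,retreat=.10):
    q=quat(jaw(theta))
    p=arm.get_eef_pos()
    arm.line_to([x,y,zexp+.012],max_speed=.15,rotation=q)
    hit=arm.line_to([x,y,zexp-.004],max_speed=.03,contact_N=3)
    print("place",hit,"z",round(arm.get_eef_pos()[2],4),"exp",zexp)
    arm.grip(openw)
    arm.pause(.1)
    z=arm.get_eef_pos()[2]
    arm.line_to([x,y,z+retreat],max_speed=.15)
    print("t",arm.get_time_s())
E
python3 - <<'E'
from h import *
from workcell import arm
place(arm,TX-.0015,TY,TH,.1746,.07,.16)
wshot(arm,"pics/p_a.png")
E
```

```text
place True z 0.1744 exp 0.1746
t 10.0917
```

View pics/p_a.png

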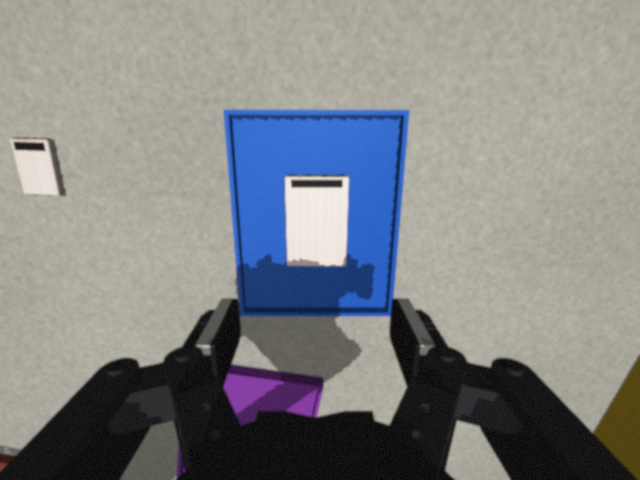

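Cell a lies flat in the middle of the tray: cell corners about (285,177)–(347,267), tray (225,110)–(393,316).

```bash
python3 - <<'E'
from h import *
from workcell import arm
c=wload("pics/p_a.png")
print("cell",quad([toworld(c,p,.013) for p in [(285,177),(349,177),(347,267),(287,266)]]))
print("tray",quad([toworld(c,p,.015) for p in [(225,110),(408,110),(393,316),(240,316)]]))
arm.move_to([.630,.067,.30],quat(jaw(-.13)))
wshot(arm,"pics/w_b.png"); print(arm.get_time_s())
im=cv2.imread("pics/w_b.png"); up(im,220,120,420,270,4,"pics/w_b1.png")
E
```

```text
cell (array([ 0.46528492, -0.32315299]), array([0.0552, 0.0842, 0.0567, 0.0832]), np.float64(0.18753400370596385), np.float64(0.17591714555264404))
tray (array([ 0.46596469, -0.32254882]), array([0.1474, 0.1897, 0.1513, 0.1896]), np.float64(0.18687439260970917), np.float64(0.18505917900786506))
11.7583
```

View pics/w_b1.png

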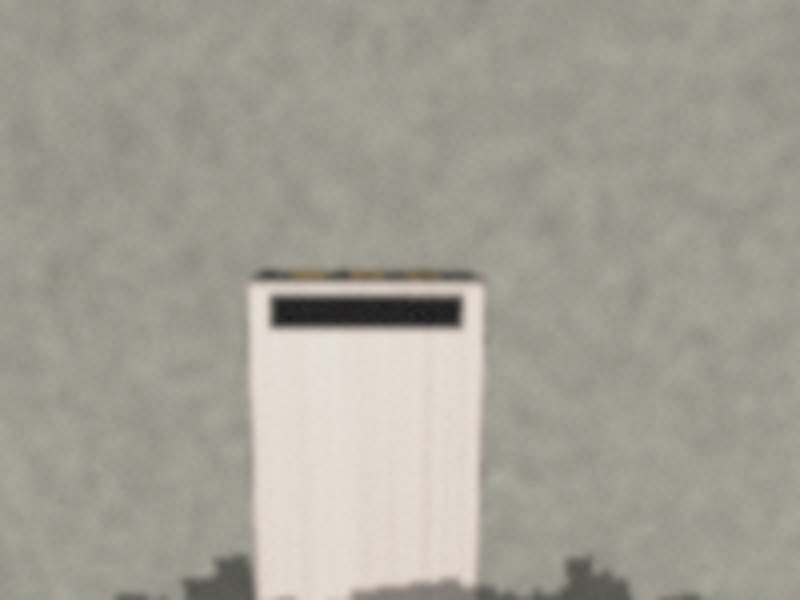

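```bash
python3 - <<'E'
from h import *
im=cv2.imread("pics/w_b.png"); up(im,260,170,370,300,4.5,"pics/w_b2.png")
E
```

```text
(no output)
```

View pics/w_b2.png

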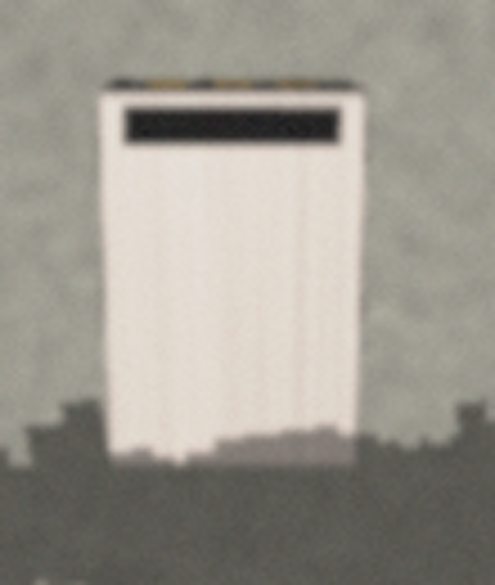

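```bash
cat >> h.py <<'E'
def meas(c,off,s,pts,z):
    r=quad([toworld(c,((x+.5)/s-.5+off[0],(y+.5)/s-.5+off[1]),z) for x,y in pts])
    print("centre",np.round(r[0],4),"edges",r[1],"ang",np.round(r[2:],3)); return r[0],(r[2]+r[3])/2
E
python3 - <<'E'
from h import *
from workcell import arm
c=wload("pics/w_b.png")
m,t=meas(c,(260,170),4.5,[(100,92),(365,93),(355,466),(109,465)],.009)
assert abs(m[0]-.631)<.004 and abs(m[1]-.067)<.004
pick(arm,m[0]-.0008,m[1],t,.058,.036,strength=40,lift=.0035)
wshot(arm,"pics/g_b.png")
arm.line_to([m[0],m[1],.27],max_speed=.2)
print(arm.get_gripper_width(),arm.get_time_s())
E
```

```text
centre [0.6319 0.0685] edges [0.0465 0.0713 0.0469 0.0713] ang [-0.135 -0.136]
touch True z 0.1688 t 13.6167
grip width 0.04687604838713178 pos [0.6312 0.0686 0.1725] F [ 0.91 -0.    2.66] 14.1167
0.046601033431318384 14.8083
```

View pics/g_b.png

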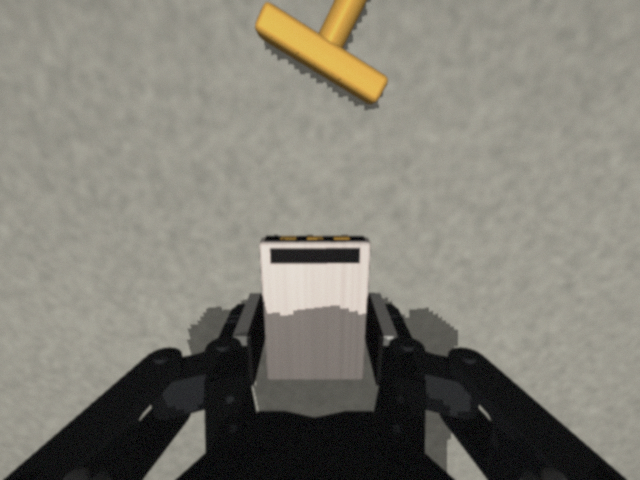

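```bash
python3 - <<'E'
from h import *
from workcell import arm
c=wload("pics/g_b.png")
m,t=meas(c,(0,0),1,[(261,241),(370,240),(364,379),(267,380)],.009)
x,y=.4654,-.3225
arm.move_to([x,y,.27],quat(jaw(TH)))
place(arm,x-.0005,y,TH,.1855,.062,.15)
wshot(arm,"pics/p_b.png")
im=cv2.imread("pics/p_b.png"); up(im,215,100,425,330,2.5,"pics/p_b1.png")
E
```

```text
centre [0.6326 0.0682] edges [0.0461 0.0721 0.0478 0.0722] ang [-0.135 -0.126]
place True z 0.1854 exp 0.1855
t 19.0167
```

View pics/p_b1.png

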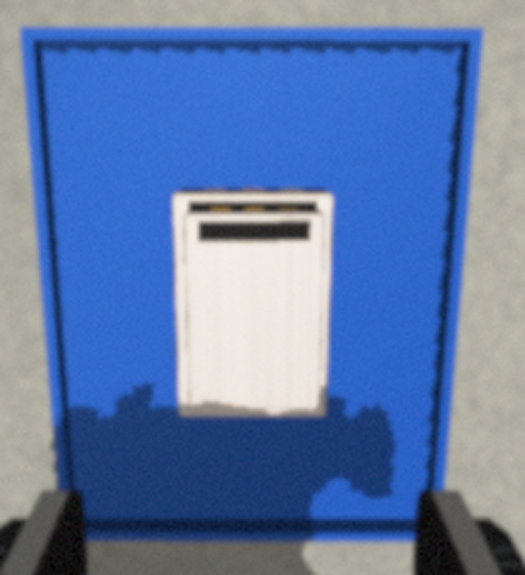

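```bash
python3 - <<'E'
from h import *
im=cv2.imread("pics/p_b.png"); up(im,275,165,360,275,5.4,"pics/p_b2.png")
E
```

```text
(no output)
```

View pics/p_b2.png

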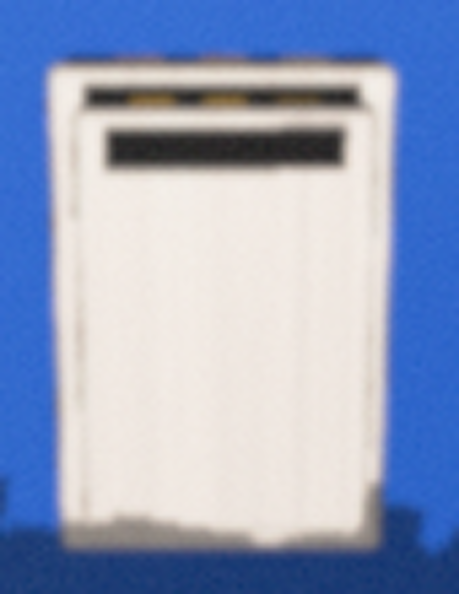

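```bash
cat >> h.py <<'E'
def edge(c,off,s,p1,p2,z,half):
    A,B=[toworld(c,((x+.5)/s-.5+off[0],(y+.5)/s-.5+off[1]),z)[:2] for x,y in (p1,p2)]
    d=B-A;L=np.linalg.norm(d);n=np.array([d[1],-d[0]])/L
    if n[0]>0:n=-n
    m=(A+B)/2+n*half
    print("len",round(L,4),"th",round(np.arctan2(-n[1],-n[0]),3),"centre",np.round(m,4)); return m
E
python3 - <<'E'
from h import *
c=wload("pics/p_b.png")
edge(c,(275,165),5.4,(50,70),(395,70),.013,.042)
edge(c,(275,165),5.4,(75,108),(372,110),.022,.036)
from workcell import arm
arm.move_to([.455,.0688,.30],quat(jaw(.10)))
wshot(arm,"pics/w_c.png"); print(arm.get_time_s())
im=cv2.imread("pics/w_c.png"); up(im,260,170,370,300,4.5,"pics/w_c2.png")
E
```

```text
len 0.0554 th 0.185 centre [ 0.4653 -0.3227]
len 0.0465 th 0.178 centre [ 0.4664 -0.3224]
20.575
```

View pics/w_c2.png

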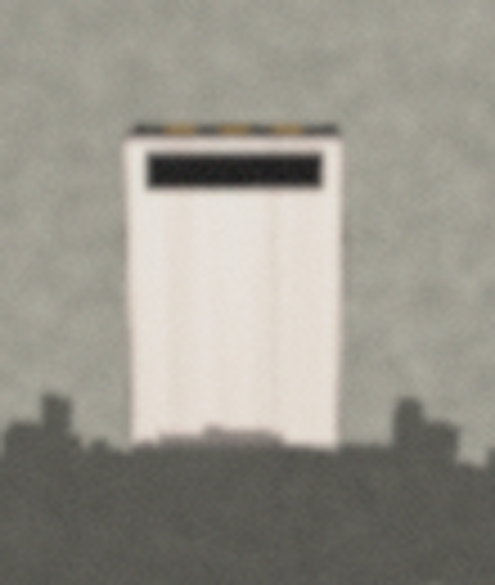

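Cell b sits centred on a to within about 1 mm. Cell c is at hand, with crop corners (125,139), (344,139), (336,447), (133,446).

```bash
python3 - <<'E'
from h import *
from workcell import arm
c=wload("pics/w_c.png")
m,t=meas(c,(260,170),4.5,[(125,139),(344,139),(336,447),(133,446)],.009)
assert abs(m[0]-.455)<.004 and abs(m[1]-.069)<.004
pick(arm,m[0]-.0003,m[1],t,.050,.028,strength=40,lift=.0035)
wshot(arm,"pics/g_c.png")
arm.line_to([m[0],m[1],.27],max_speed=.2)
print(arm.get_gripper_width(),arm.get_time_s())
E
```

```text
centre [0.4546 0.0703] edges [0.0388 0.0593 0.0385 0.059 ] ang [0.097 0.096]
touch True z 0.1704 t 22.4167
grip width 0.038745461633052744 pos [0.4544 0.0704 0.174 ] F [-0.94 -0.3   3.56] 22.9167
0.038610363481978965 23.6
```

View pics/g_c.png

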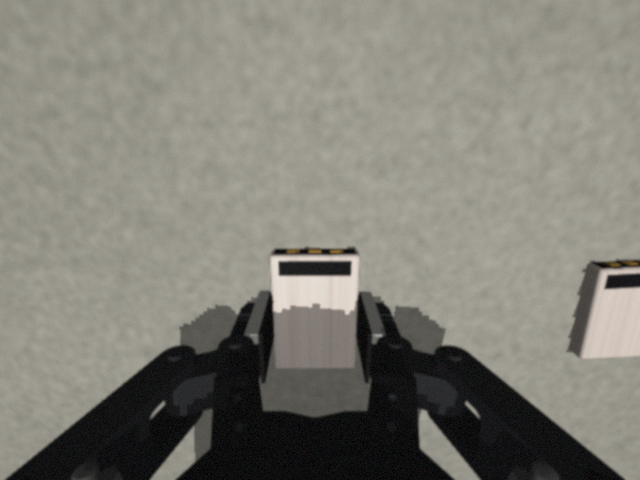

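```bash
python3 - <<'E'
from h import *
from workcell import arm
c=wload("pics/g_c.png")
m,t=meas(c,(0,0),1,[(271,254),(358,253),(355,368),(275,368)],.009)
d=(m-c_ if False else m)-np.array([.4544,.0704]); off=d@[np.cos(t),np.sin(t)]; print("off",off)
assert abs(off)<.005
x,y=.4660-off*np.cos(TH),-.3225-off*np.sin(TH)
arm.move_to([x,y,.27],quat(jaw(TH)))
place(arm,x,y,TH,.196,.054,.14)
wshot(arm,"pics/p_c.png")
im=cv2.imread("pics/p_c.png"); up(im,265,165,370,290,4.5,"pics/p_c1.png")
E
```

```text
centre [0.4555 0.0706] edges [0.0377 0.0604 0.0393 0.0599] ang [0.1   0.101]
off 0.0011063558657552328
place True z 0.196 exp 0.196
t 27.5667
```

View pics/p_c1.png

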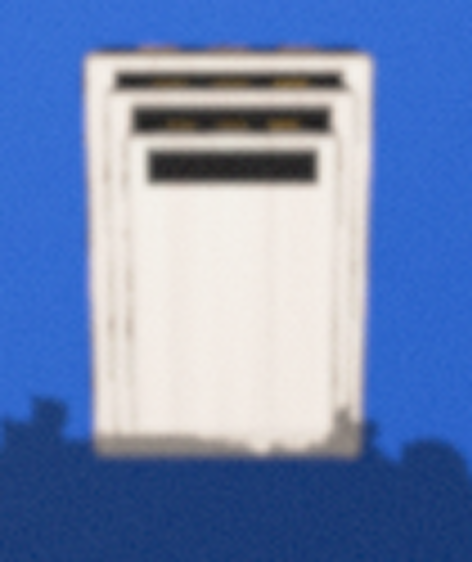

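```bash
python3 - <<'E'
from h import *
c=wload("pics/p_c.png")
edge(c,(265,165),4.5,(85,57),(374,58),.013,.042)
edge(c,(265,165),4.5,(107,92),(354,92),.022,.036)
edge(c,(265,165),4.5,(128,136),(335,136),.031,.030)
from workcell import arm
arm.move_to([.469,-.0725,.30],quat(jaw(.12)))
wshot(arm,"pics/w_d.png"); print(arm.get_time_s())
im=cv2.imread("pics/w_d.png"); up(im,260,170,370,300,4.5,"pics/w_d2.png")
E
```

```text
len 0.0558 th 0.182 centre [ 0.4653 -0.3226]
len 0.0465 th 0.185 centre [ 0.4662 -0.3227]
len 0.0381 th 0.185 centre [ 0.4656 -0.323 ]
28.6583
```

View pics/w_d2.png

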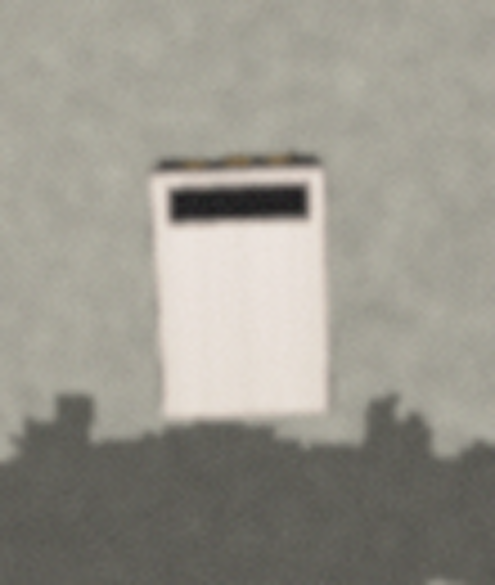

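The first three cells are stacked within about 1 mm. Cell d has crop corners (151,174), (326,169), (328,413), (164,418).

```bash
python3 - <<'E'
from h import *
from workcell import arm
c=wload("pics/w_d.png")
m,t=meas(c,(260,170),4.5,[(151,174),(326,169),(328,413),(164,418)],.009)
assert abs(m[0]-.469)<.004 and abs(m[1]+.073)<.004
pick(arm,m[0]-.0003,m[1],t,.042,.020,strength=40,lift=.0035)
wshot(arm,"pics/g_d.png"); print(arm.get_eef_pos())
arm.line_to([m[0],m[1],.28],max_speed=.2)
print(arm.get_gripper_width(),arm.get_time_s())
E
```

```text
centre [ 0.4689 -0.0726] edges [0.0313 0.0469 0.0309 0.047 ] ang [0.148 0.15 ]
touch True z 0.1716 t 30.475
grip width 0.030671525259514942 pos [ 0.4687 -0.0726  0.1752] F [-0.57 -0.1   2.13] 30.975
[ 0.46873356 -0.07262841  0.17519347]
0.030403438232860472 31.7
```

View pics/g_d.png

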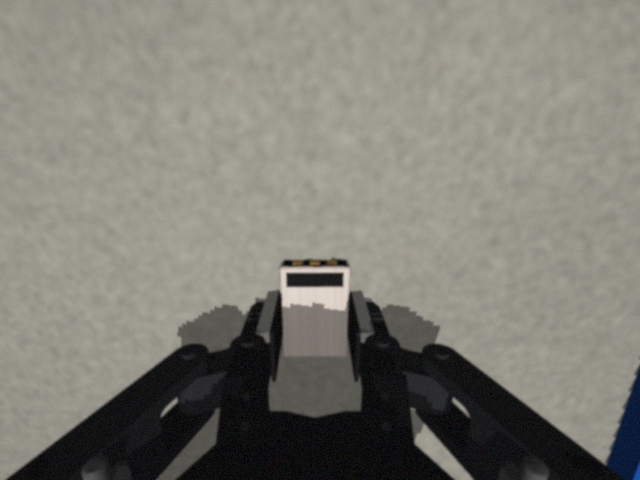

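```bash
python3 - <<'E'
from h import *
from workcell import arm
c=wload("pics/g_d.png")
m,t=meas(c,(0,0),1,[(281,266),(349,266),(347,356),(282,356)],.009)
d=m-np.array([.46873,-.07263]); off=d@[np.cos(t),np.sin(t)]; print("off",off)
assert abs(off)<.005
x,y=.4658-off*np.cos(TH),-.3227-off*np.sin(TH)
arm.move_to([x,y,.28],quat(jaw(TH)))
place(arm,x,y,TH,.2062,.046,.13)
wshot(arm,"pics/p_d.png")
im=cv2.imread("pics/p_d.png"); up(im,265,165,370,290,4.5,"pics/p_d1.png")
E
```

```text
centre [ 0.4697 -0.0723] edges [0.0301 0.0477 0.0318 0.0477] ang [0.144 0.148]
off 0.0010017511128609974
place True z 0.2062 exp 0.2062
t 35.1167
```

View pics/p_d1.png

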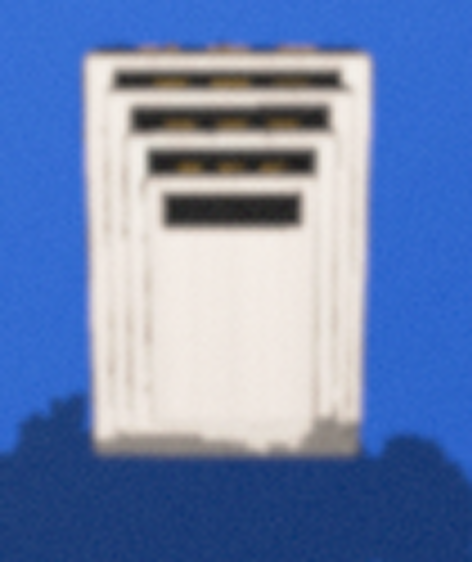

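The four-cell stack is neat. The cover is next, so I'll hover over it and look.

```bash
python3 - <<'E'
from h import *
from workcell import arm
c=wload("pics/p_d.png")
edge(c,(265,165),4.5,(147,180),(318,180),.040,.024)
arm.move_to([.4835,.3215,.40],quat(jaw(-.144)))
arm.grip(.04)
wshot(arm,"pics/w_cov.png"); print(arm.get_time_s(),arm.get_eef_pos())
im=cv2.imread("pics/w_cov.png"); up(im,240,140,400,300,3.7,"pics/w_cov1.png")
E
```

```text
len 0.0307 th 0.185 centre [ 0.4653 -0.3234]
37.7583 [0.48376926 0.32109214 0.39994803]
```

View pics/w_cov1.png

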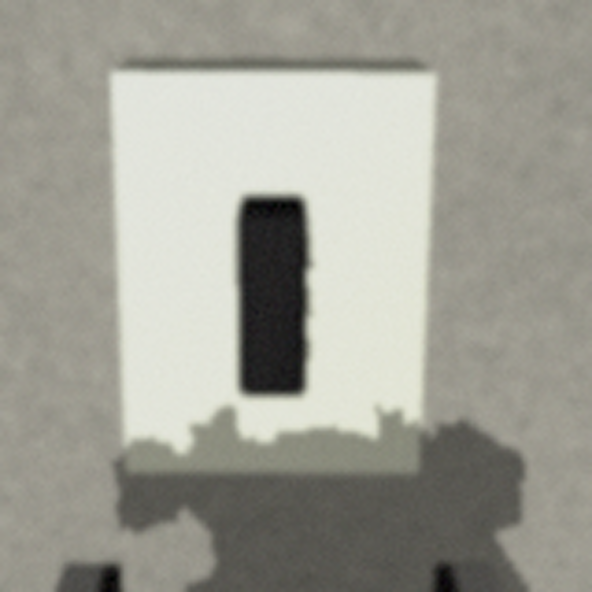

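```bash
python3 - <<'E'
from h import *
from workcell import arm
c=wload("pics/w_cov.png")
m,t=meas(c,(240,140),3.7,[(110,70),(437,71),(420,473),(124,472)],.045)
assert abs(m[0]-.4835)<.004 and abs(m[1]-.3215)<.004
q=quat(jaw(t))
arm.move_to([m[0],m[1],.28],q); arm.grip(.036)
hit=arm.line_to([m[0],m[1],.2225],max_speed=.06,contact_N=5)
print("hit",hit,arm.get_eef_pos())
arm.grip(.005,60)
print(arm.get_gripper_width(),arm.get_eef_pos(),arm.get_time_s())
wshot(arm,"pics/g_cov.png")
E
```

```text
centre [0.4841 0.3221] edges [0.0843 0.1124 0.0849 0.1123] ang [-0.15  -0.149]
hit False [0.48433795 0.32223121 0.22301003]
0.01651362215183803 [0.4844563  0.32232396 0.22331792] 39.9333
```

View pics/g_cov.png

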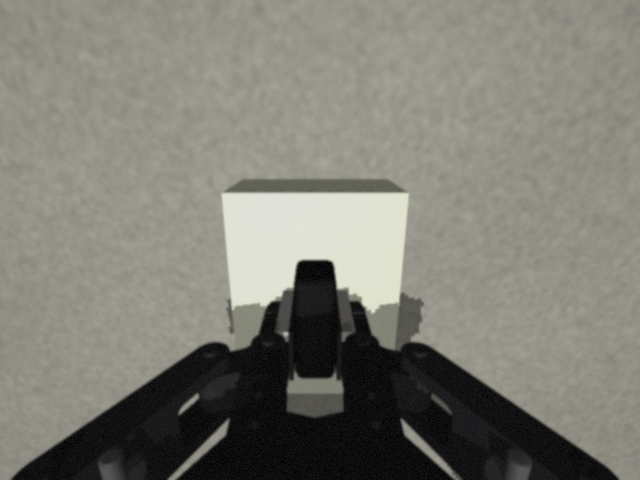

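```bash
python3 - <<'E'
from h import *
from workcell import arm
p=arm.get_eef_pos()
arm.line_to([p[0],p[1],.345],max_speed=.12)
print(arm.get_gripper_width(),arm.get_force(),arm.get_time_s())
arm.move_to([.4655,-.3228,.345],quat(jaw(TH)))
arm.pause(.3)
print(arm.get_gripper_width(),arm.get_eef_pos(),arm.get_force(),arm.get_time_s())
wshot(arm,"pics/t_cov.png")
cv2.imwrite("pics/scene_t.png",arm.read_camera("scene")["pixels"])
E
```

```text
0.016534250104245935 [ 0.28395876 -0.81505094 -1.88461856] 41.1583
0.016754181506893995 [ 0.46574806 -0.32244129  0.34500946] [ 0.35210892 -0.01550651 -0.52210341] 43.7583
```

View pics/t_cov.png

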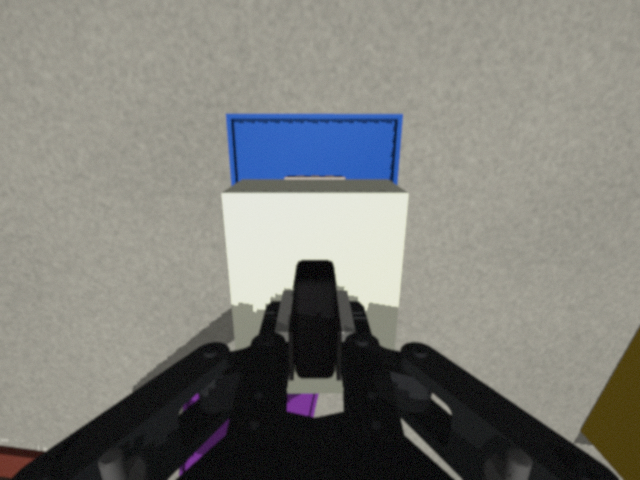

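View pics/scene_t.png

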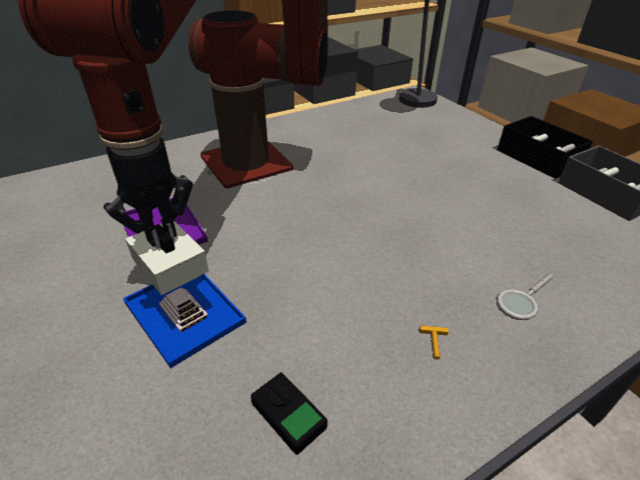

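The cover is held level and unchanged in the hand, with the stack visible below at scene (185,308). Now I'll lower it.

```bash
python3 - <<'E'
from h import *
from workcell import arm
x,y=.4655,-.3228
h=arm.line_to([x,y,.236],max_speed=.06,contact_N=8)
print(h,arm.get_eef_pos())
if not h:
    h=arm.line_to([x,y,.2225],max_speed=.02,contact_N=4)
    print("touch",h,arm.get_eef_pos()[2],"exp .2273",arm.get_time_s())
    wshot(arm,"pics/l_cov.png")
E
```

```text
False [ 0.46563493 -0.32291298  0.23639244]
touch True 0.2272808523103349 exp .2273 46.3167
```

View pics/l_cov.png

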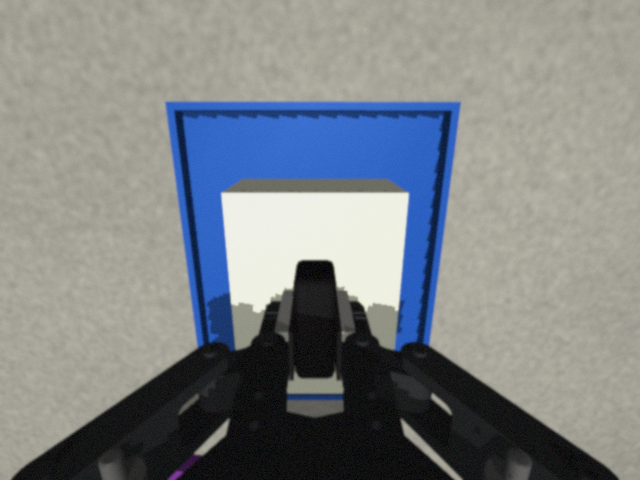

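The cover touched down at exactly the expected height, so I'll release and retreat.

```bash
python3 - <<'E'
from h import *
from workcell import arm
arm.grip(.045); arm.pause(.2)
arm.line_to([.4655,-.3228,.36],max_speed=.1)
arm.pause(.3)
wshot(arm,"pics/f_w.png"); cv2.imwrite("pics/f_s.png",arm.read_camera("scene")["pixels"])
print(arm.get_time_s())
im=cv2.imread("pics/f_s.png"); up(im,90,170,360,460,2,"pics/f_s1.png")
E
```

```text
48.8333
```

View pics/f_w.png

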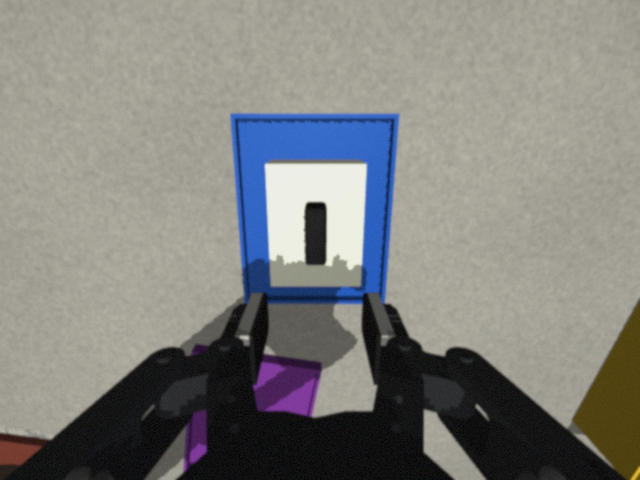

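View pics/f_s1.png

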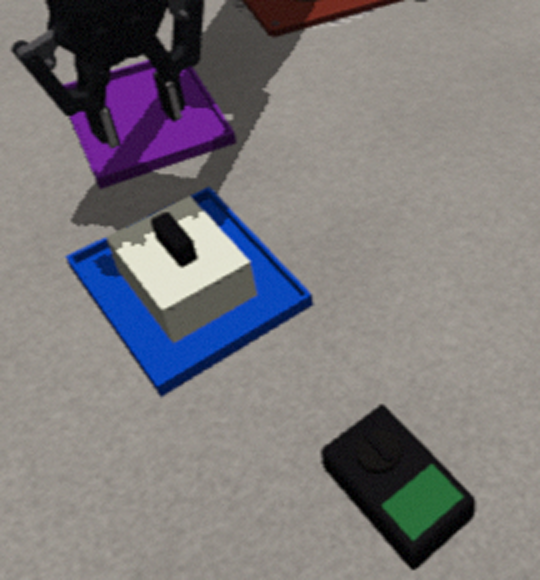

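```bash
python3 - <<'E'
from h import *
from workcell import arm
c=wload("pics/f_w.png")
meas(c,(0,0),1,[(265,163),(367,163),(363,287),(270,287)],.049)
meas(c,(0,0),1,[(231,114),(398,114),(384,302),(246,302)],.015)
arm.close_job(); print(arm.get_time_s())
E
```

```text
centre [ 0.4648 -0.324 ] edges [0.0843 0.1136 0.0871 0.1135] ang [0.19  0.185]
centre [ 0.4668 -0.3223] edges [0.148  0.1875 0.1473 0.1875] ang [0.188 0.185]
the job is handed in; nothing more can be done
the job is handed in; nothing more can be done
```

I stacked the four cells largest to smallest in the middle of the blue tray, put the white cover over them, and handed the job in after about 49 s of the 122 s allowed.

- **Cells:** Each cell touched down within 0.2 mm of its expected height. In the wrist images, each sat within about 1 mm of the cell below. All were within about 0.01 rad of the tray's long side.
- **Cover:** It touched down at the expected height of 227.3 mm, and the last picture shows it standing flat. I measured it about 2–3 mm from the tray centre and aligned to within about 0.005 rad.
- **Bystanders:** I never touched the lens, gauge, T-key or purple tray. I only looked at them in the pictures and did not measure their positions afterwards.
- **Disagreements:** The top and wrist cameras differed by up to about 2 mm, and measured sizes were up to about 3 mm off the given ones. The cover now hides the stack, so its final state rests on the cover reaching full depth with no early contact.

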